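# Hook the hold-down bar over a sealed plate on the shaker

### The job

Secure the sealed deep-well plate on the microplate shaker: take the hold-down bar by its grip, tilt it to get its oblong eye past the wide head of the stud, and lay it level across the plate so that it cannot lift off. Then swing the keeper fully across the bar's free end to lock it. Work gently, by feel rather than by force, and leave everything else on the bench where it stands.

Things in the scene. Friction and masses are not known exactly. Their poses are not given: they have to be found in the camera images.
- bar: Flat steel hold-down bar 186 x 38 x 4 mm, about 0.18 kg, lying grip up on the bench left or right of the shaker. Origin: on its underside under the middle; x runs along it to the free, solid end (x = +94 mm), z up through the grip. Near its -x end is the oblong eye, cut right through; a 16 mm land of steel beyond the eye closes that end (x = -92 to -76 mm).
- bar_eye (a point): Centre of the bar's oblong eye, level with the underside (bar x = -61.5 mm). The eye is 29 mm long (bar x from -76 to -47 mm) and 21 mm wide.
- bar_grip (a point): Point to pinch in the bar's grip, 28 mm above the underside at bar x = +4 mm. The grip is an upright black block 40 mm long (bar x), 14 mm thick (bar y) and 36 mm high (4 to 40 mm above the underside); pinch it across bar y.
- shaker: Fixed microplate shaker, platform 224 x 150 mm and 72 mm high. Origin: centre of its underside; x points away from the robot to the keeper side, z up. The deep-well plate at its centre (85.5 mm in x, 127.8 mm in y) has a grey sealing mat whose top is 116 mm high. The bar belongs along shaker x over y = 0, bar x along shaker x, eye over the stud, underside flat on the mat.
- slot_mid (a point): Mean place of the hammer-head stud (shaker x = -74 mm, y = 0) at the height of the underside of its head, 123 mm. The stud is clamped in a slot anywhere within 10 mm of here along shaker x; where is not measured, find it by touch or sight. Shank: 10 mm in diameter. Head: 40 mm long along shaker x, 14 mm wide, 4 mm thick (to 127 mm), centred on the shank.
- head_tip (a point): Mean place of the robot-side tip of the stud's head (same 10 mm doubt), on its underside. The head is longer than the eye: raise the bar's free end about 30 degrees, lower the land beyond this tip to below the head, slide it to shaker +x under the head till the shank stops it (some 5 N), then lower the free end past the other tip, land kept at the shank; 2 mm to spare.
- keeper (a joint): Angle of the swing keeper, rad: 0 = fully across the bar, pointing to shaker -y, at its stop; pi/2 = pointing to shaker +x; it starts swung out at 1.45 to 1.95. It turns stiffly (about 2 N at its knob) and stays where it is left.
- keeper_pivot (a point): Axis of the keeper, on a post at shaker x = +62 mm, y = +36 mm, at the top of the keeper's arm (127.5 mm high). The arm is 12 mm wide, 5 mm thick and reaches 46 mm from the axis; its underside passes 2.5 mm above the top of a seated bar.
- keeper_knob (a point): Middle of the keeper's upright black thumb knob, 12 mm in diameter, 20 mm high (127.5 to 147.5 mm above the bench), 36 mm from the keeper's axis. Push it sideways round the axis.
- vial_rack: Bystander: white vial rack 110 x 60 x 40 mm. To be left alone; origin under its centre.
- solvent_bottle: Bystander: clear bottle with a blue cap, 70 mm across, 140 mm tall. To be left alone; origin under its centre.
- amber_bottle: Bystander: amber bottle with a blue cap, 56 mm across, 110 mm tall. To be left alone; origin under its centre.
- column: Bystander: steel chromatography column 150 mm long lying down. To be left alone; origin under its centre.
- wrench: Bystander: open-end wrench 140 mm long lying down. To be left alone; origin under its centre.
- tip_box: Bystander: blue pipette-tip box 122 x 86 x 62 mm. To be left alone; origin under its centre.
- pipette: Bystander: white hand pipette 220 mm long lying down. To be left alone; origin under its centre.

How it is judged:
On the way:
1. the bar lies level on the plate with the stud through its eye, the keeper still swung out (z of bar_eye in the frame of shaker between 0.1125 and 0.1195 m and x of bar_eye in the frame of shaker between -0.086 and -0.051 m and y of bar_eye in the frame of shaker between -0.008 and 0.008 m and angle between bar's own z axis and vertical below 0.06 rad and angle between the x axis of bar and the x axis of shaker, either way round below 0.2 rad and value of joint keeper above 1 rad), for 0.2 s.
At the end, for the whole second after the job is handed in: Bar flat on the mat (3.5 mm in height, 0.06 rad of level), stud through its eye, eye centre from 12 mm on the robot side of the slot middle to 23 mm on the keeper side, and within 8 mm across, in line within 0.2 rad, at rest; keeper within 0.2 rad of fully across (z of bar_eye in the frame of shaker between 0.1125 and 0.1195 m and x of bar_eye in the frame of shaker between -0.086 and -0.051 m and y of bar_eye in the frame of shaker between -0.008 and 0.008 m and angle between bar's own z axis and vertical below 0.06 rad and angle between the x axis of bar and the x axis of shaker, either way round below 0.2 rad and value of joint keeper below 0.2 rad and linear speed of bar below 0.02 m/s); the robot touches nothing.
It fails at once if the bar is forced against the shaker, plate, stud or keeper with more than 25 N (contact force between bar and shaker above 25 N).
It fails at once if the gripper presses on the shaker or its parts with more than 25 N (contact force between the arm and shaker above 25 N).
It fails at once if the fingers press on the shaker or its parts with more than 25 N (contact force between the fingers and shaker above 25 N).
It fails at once if something else on the bench is moved by more than 20 mm (distance of any of vial_rack, solvent_bottle, amber_bottle, column, wrench, tip_box, pipette from where it was at the start of the episode above 0.02 m).
It also fails if it takes over 72 s, if anything falls off the work surface, if the arm or the gripper's body presses on something with over 40 N, if the wrist force passes 120 N, or if a joint passes its speed limit or range.

### The arm

A 7-joint arm with a two-finger parallel gripper is mounted at the origin on the work surface. World frame = base frame: x ahead of the robot, y to its left, z up, the work surface at z = 0. Lengths are in m, angles in rad, forces in N, time in s.
With the tool pointing down it reaches from about 0.35 to 0.9 m from the base axis. Payload 8.1 kg.
Tool frame: the origin (TCP) lies at the very end of the fingers, on their centre line; the grasp point (between the pads) lies grip_point_offset behind it (grip_point_offset is the distance from the TCP to the grasp point, in m); z points along the fingers, y is the direction in which the jaws open and shut (so a half turn about z gives the same grasp; the last joint's range is limited). The gripper opens to 92 mm and grips with 3 to 60 N. Pads are 19 mm wide; open, the fingers measure 130 mm over their backs; the gripper's body (75 mm by 190 mm) begins 47 mm behind the grasp point.
Start: joints at [1.028, 0.434, 0.025, 1.573, -0.012, 1.134, -0.075], TCP at [0.266, -0.566, 0.227] pointing down, gripper open.
Joint ranges: [-2.62, 2.62], [-0.44, 2.09], [-1.27, 1.32], [0.08, 2.57], [-1.32, 4.46], [0.12, 2], [-2.74, 2.74]. Speed limits (rad/s): [2.22, 2.22, 3.01, 3.01, 3.14, 3.14, 3.14].

### API

Orientations are given as a rotation vector (axis times angle).
In Python, from cell import * gives the robot as it stands.
- The arm moves only by the tool drive_tool, never from a script. Its argument "increments" is a list of rows, each an object of numbers: "grip": the gripper's target within -1 to 1 (shut at 1, half-way at 0, fully open at -1); "tx", "ty", "tz": the shift along the world's x, y, z normalised to -1 to 1, where 1 is 400 mm; "turn": the turn about the world's z normalised to -1 to 1, where 1 is 60 degrees. In form: [{"grip": .., "tx": .., "ty": .., "tz": .., "turn": ..}, ...]. A call has 1 to 20 rows; each row is the pose to reach, as a shift and turn from the pose measured when the call began; what a row does not reach only later rows make up. A row lasts 1/10 s, in which the tool goes at most 50 mm and 8.59 degrees, less where a joint would pass 70% of its speed; a pose out of reach is approached as far as the arm can. A call with a number of a shift or a turn outside -1 to 1 is refused whole. A call with a gripper value outside its range is refused whole. The fingers move at their own pace and stop on an object; "newtons" is the grip in N (left out, the last holds). Time passes only in rows, so rows that repeat a pose let the fingers close. It gives the time, the measured TCP pose, the force and the opening at its end, in the units of the state.
- observe(): the state, without advancing time (a new reading comes with each control period).
- get_image(name): name is "side" or "top"; returns the picture (480x640x3 uint8, red, green, blue); there is no depth.
- camera_info(name): a dict with "fx", "fy", "cx", "cy" (pixels), "distortion" ([k1, k2, p1, p2, k3] as OpenCV has them; the pictures are not rectified), "eye" and "rotation" of the camera in the world. Camera axes: x right, y down, z forward; pixel columns grow to the right and rows downward; lengths in m; the calibration is good to about 2 mm. A picture is of the moment at which its call begins. camera_info takes no time and is no camera call.
- sign_off(): hands the job in, once; it reports no verdict.
The state is a dict: "clock": time; "joints": joint angles; "dq": joint speeds; "joint_efforts": joint torques, N m; "position": TCP position; "ee_rot": TCP orientation; "force": force on the tool from outside, world axes, zero at the start; "ft_torque": the same for the moment, N m; "width": opening from 0.0 (shut) to 1.0 (fully open).
Only numpy, scipy, OpenCV 4.12 (cv2) and the standard library are available. Lean on these libraries where they do the work, as an engineer would, in place of code of your own. Each camera call takes 0.05 s, during which the arm holds its last target. There are 200 camera calls.

## Working session

There is one attempt and no reset: what is moved stays moved. The work goes in short steps, Python scripts to look and compute and a tool call to move; the robot and the scene stay as the last step left them, time stands still between calls to the robot, and variables do not carry over. Pictures are saved under pics/ and viewed, about 8 in all and at most 12, crops included, and the job is handed in when it is done.

Besides the shell and the picture viewer there is one more tool, called after "Request:" by a JSON object that holds its "name" and its "arguments", one argument or row to a line. drive_tool: Moves the arm, as the interface text tells. Its arguments: {"type":"object","properties":{"increments":{"type":"array","items":{"type":"object","properties":{"grip":{"type":"number"},"tx":{"type":"number"},"ty":{"type":"number"},"tz":{"type":"number"},"turn":{"type":"number"}}}},"newtons":{"type":"number"}},"required":["increments"]}

```bash
mkdir -p pics; ls; python3 - <<'E'
from cell import *
import cv2
for n in("top","side"):
    cv2.imwrite(f"pics/{n}0.png",get_image(n)[:,:,::-1]); print(n,camera_info(n))
print(observe())
try: print(grip_point_offset)
except Exception as e: print(e)
E
```

```text
pics
top {'fx': 576.2462253491201, 'fy': 576.2462253491201, 'cx': 321.164334779362, 'cy': 239.35984997084554, 'distortion': array([0.06512244, 0.        , 0.        , 0.        , 0.        ]), 'eye': array([0.51700606, 0.0066353 , 1.4460304 ]), 'rotation': array([-2.18778511,  2.18096839, -0.07259708])}
side {'fx': 587.4545938572472, 'fy': 587.4545938572472, 'cx': 321.09512182435753, 'cy': 230.41481700890918, 'distortion': array([-0.09103669,  0.        ,  0.        ,  0.        ,  0.        ]), 'eye': array([ 0.458059  , -1.19988022,  0.96854836]), 'rotation': array([-2.17119808,  0.15067815, -0.06455359])}
{'clock': 0.1, 'joints': array([ 1.02841372,  0.43514234,  0.02495592,  1.57396133, -0.01163745,
        1.13396374, -0.07508677]), 'dq': array([ 6.81538994e-04, -2.00802567e-03, -5.96171393e-05, -3.01153127e-03,
        5.67397530e-05,  5.29791884e-04,  1.61852033e-04]), 'joint_efforts': array([ 4.69415652e-03, -6.69127250e+01,  9.88441631e-01, -3.15146112e+01,
       -6.05526776e-02,  3.73812555e-02,  7.82335587e-05]), 'position': array([ 0.26588437, -0.56515611,  0.22604735]), 'ee_rot': array([-3.06471859e+00, -6.84891459e-01,  5.78354587e-04]), 'force': array([-0.20932216,  0.17313421,  0.75656491]), 'ft_torque': array([-0.01098962,  0.02956907, -0.01688418]), 'width': 0.9981089623941487}
0.0188
```

View pics/top0.png

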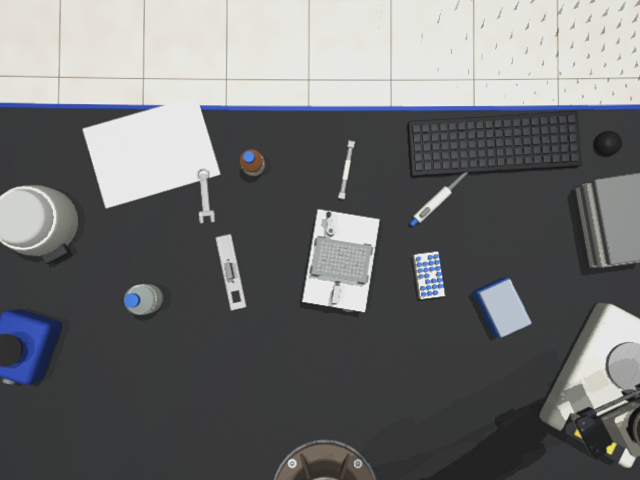

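View pics/side0.png

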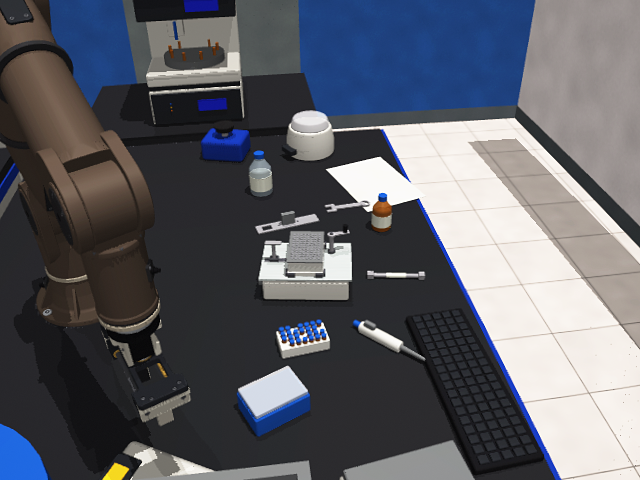

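```bash
cat > h.py <<'E'
from cell import *
import cv2, numpy as np
from scipy.spatial.transform import Rotation as R
def cam(n):
    c=camera_info(n); K=np.array([[c['fx'],0,c['cx']],[0,c['fy'],c['cy']],[0,0,1.]])
    return K,np.array(c['distortion']),np.array(c['eye']),R.from_rotvec(c['rotation']).as_matrix()
def ray(n,uv):
    K,d,e,r=cam(n); p=cv2.undistortPoints(np.float64(uv).reshape(-1,1,2),K,d)[:,0]
    v=np.c_[p,np.ones(len(p))]@r.T; return e,v
def plane(n,uv,z):
    e,v=ray(n,uv); return e+v*((z-e[2])/v[:,2])[:,None]
def proj(n,P):
    K,d,e,r=cam(n); P=(np.float64(P).reshape(-1,3)-e)@r
    return cv2.projectPoints(P,np.zeros(3),np.zeros(3),K,d)[0][:,0]
def crop(n,name,x0,y0,x1,y1,s):
    im=get_image(n)[:,:,::-1]; cv2.imwrite(f"pics/{name}.png",cv2.resize(im[y0:y1,x0:x1],None,fx=s,fy=s,interpolation=cv2.INTER_CUBIC)); return im
E
python3 - <<'E'
from h import *
im=get_image("top")
def rect(x0,y0,x1,y1,th,z):
    g=im[y0:y1,x0:x1].min(2); m=(g>th).astype(np.uint8)
    c=max(cv2.findContours(m,0,2)[0],key=cv2.contourArea)
    b=cv2.boxPoints(cv2.minAreaRect(c))+[x0,y0]
    P=plane("top",b,z)[:,:2]; print("px",b.round(1).tolist(),"\nworld",P.round(4).tolist(),"c",P.mean(0).round(4))
    e=[P[1]-P[0],P[2]-P[1]]; l=[np.linalg.norm(k) for k in e]; a=e[int(np.argmax(l))]; a=a*np.sign(a[0])
    print("len",np.round(l,4),"yaw",np.degrees(np.arctan2(a[1],a[0])))
rect(290,190,395,325,160,.072)
rect(200,225,260,325,90,.004)
a=cv2.resize(im[225:320,205:260],None,fx=6,fy=6,interpolation=2)[:,:,::-1]
b=cv2.resize(im[205:320,295:390],None,fx=5,fy=5,interpolation=2)[:,:,::-1]
h=max(a.shape[0],b.shape[0]);o=np.zeros((h,a.shape[1]+b.shape[1],3),np.uint8);o[:a.shape[0],:a.shape[1]]=a;o[:b.shape[0],a.shape[1]:]=b
cv2.imwrite("pics/z1.png",o)
E
```

```text
px [[301.8, 301.1], [317.2, 208.7], [379.8, 219.1], [364.4, 311.6]] 
world [[0.4659, 0.0567], [0.6866, 0.021], [0.6619, -0.129], [0.442, -0.0916]] c [ 0.5641 -0.0357]
len [0.2235 0.152 ] yaw -9.19108373784284
px [[214.3, 236.4], [230.9, 232.9], [246.5, 307.0], [229.9, 310.4]] 
world [[0.6243, 0.2791], [0.6332, 0.2379], [0.4488, 0.1965], [0.4401, 0.2373]] c [0.5366 0.2377]
len [0.0421 0.189 ] yaw 12.663330856980949
```

View pics/z1.png

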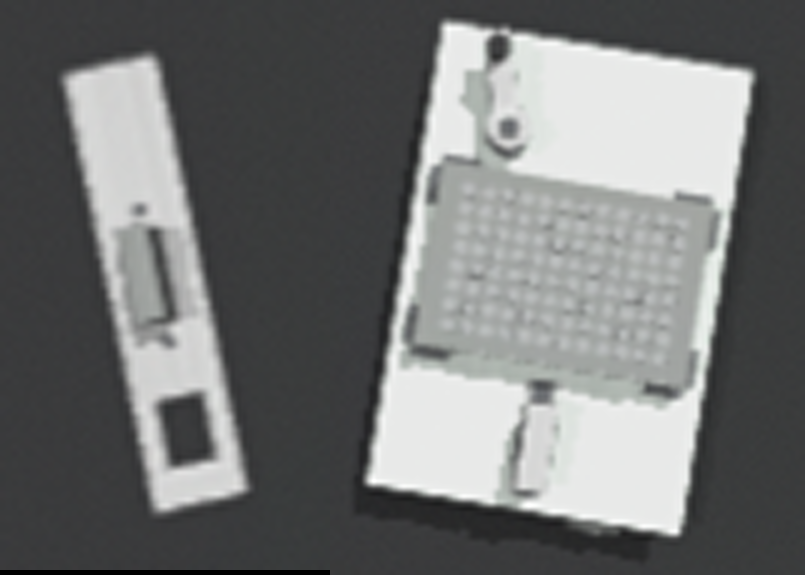

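Request:
{"name": "drive_tool", "arguments": {
  "increments": [
    {"grip":-1,"tx":0.02,"ty":0.1,"tz":0.1,"turn":-0.05},
    {"tx":0.1,"ty":0.22,"tz":0.18,"turn":-0.1},
    {"tx":0.18,"ty":0.34,"tz":0.18,"turn":-0.15},
    {"tx":0.26,"ty":0.46,"tz":0.18,"turn":-0.2},
    {"tx":0.32,"ty":0.58,"tz":0.18,"turn":-0.21},
    {"tx":0.38,"ty":0.7,"tz":0.18,"turn":-0.21},
    {"tx":0.44,"ty":0.82,"tz":0.18,"turn":-0.21},
    {"tx":0.5,"ty":0.92,"tz":0.18,"turn":-0.21},
    {"tx":0.54,"ty":1.0,"tz":0.18,"turn":-0.21},
    {"tx":0.54,"ty":1.0,"tz":0.18,"turn":-0.21},
    {"tx":0.54,"ty":1.0,"tz":0.18,"turn":-0.21},
    {"tx":0.54,"ty":1.0,"tz":0.18,"turn":-0.21}
  ]
}}

```text
invalid input
```

```bash
python3 - <<'E'
from h import *
S=np.array([.5641,-.0357]);a=np.radians(-9.4);M=np.array([[np.cos(a),-np.sin(a)],[np.sin(a),np.cos(a)]])
f=lambda n,uv,z:((plane(n,uv,z)[:,:2]-S)@M*1e3).round(1)
# stud head far/near tip, centre (z .127) ; knob top ; pivot
print("head",f("top",[[337.2,285.8],[334.2,303.4],[335.8,294.4]],.127),"knob",f("top",[[328.6,214]],.147),"pivot",f("top",[[330.6,230.4]],.128))
c=plane("top",[[205+186/6,225+430/6],[205+150/6,225+278/6],[205+160/6,225+238/6]],.0); print("eye",c[0]); 
t=plane("top",[[205+140/6,225+278/6]],.04); print("grip top",t)
E
```

```text
head [[-6.190e+01 -3.000e-01]
 [-1.023e+02 -1.000e-01]
 [-8.170e+01 -3.000e-01]] knob [[95.  46.2]] pivot [[60.6 35.5]]
eye [0.47400406 0.22344344 0.        ]
grip top [[0.53646967 0.23697334 0.04      ]]
```

Request:
{"name": "drive_tool", "arguments": {
  "increments": [
    {"grip":-1,"tx":0.02,"ty":0.1,"tz":0.1,"turn":-0.05},
    {"grip":-1,"tx":0.1,"ty":0.22,"tz":0.18,"turn":-0.1},
    {"grip":-1,"tx":0.18,"ty":0.34,"tz":0.18,"turn":-0.15},
    {"grip":-1,"tx":0.26,"ty":0.46,"tz":0.18,"turn":-0.2},
    {"grip":-1,"tx":0.32,"ty":0.58,"tz":0.18,"turn":-0.21},
    {"grip":-1,"tx":0.38,"ty":0.7,"tz":0.18,"turn":-0.21},
    {"grip":-1,"tx":0.44,"ty":0.82,"tz":0.18,"turn":-0.21},
    {"grip":-1,"tx":0.5,"ty":0.92,"tz":0.18,"turn":-0.21},
    {"grip":-1,"tx":0.54,"ty":1.0,"tz":0.18,"turn":-0.21},
    {"grip":-1,"tx":0.54,"ty":1.0,"tz":0.18,"turn":-0.21},
    {"grip":-1,"tx":0.54,"ty":1.0,"tz":0.18,"turn":-0.21},
    {"grip":-1,"tx":0.54,"ty":1.0,"tz":0.18,"turn":-0.21}
  ],
  "newtons": 15
}}

```text
clock: 1.35
position: [0.4818, -0.1649, 0.2979]
ee_rot: [-3.121, -0.347, 0.001]
force: [-0.1, -0.7, -0.9]
width: 1.0
```

Request:
{"name": "drive_tool", "arguments": {
  "increments": [
    {"grip":-1,"tx":0.02,"ty":0.12,"tz":0,"turn":0},
    {"grip":-1,"tx":0.04,"ty":0.24,"tz":0,"turn":0},
    {"grip":-1,"tx":0.06,"ty":0.36,"tz":0,"turn":0},
    {"grip":-1,"tx":0.08,"ty":0.48,"tz":0,"turn":0},
    {"grip":-1,"tx":0.1,"ty":0.6,"tz":0,"turn":0},
    {"grip":-1,"tx":0.12,"ty":0.72,"tz":0,"turn":0},
    {"grip":-1,"tx":0.143,"ty":0.84,"tz":0,"turn":0},
    {"grip":-1,"tx":0.143,"ty":0.94,"tz":-0.1,"turn":0},
    {"grip":-1,"tx":0.143,"ty":1,"tz":-0.2,"turn":0},
    {"grip":-1,"tx":0.143,"ty":1,"tz":-0.3,"turn":0},
    {"grip":-1,"tx":0.143,"ty":1,"tz":-0.4,"turn":0},
    {"grip":-1,"tx":0.143,"ty":1,"tz":-0.48,"turn":0},
    {"grip":-1,"tx":0.143,"ty":1,"tz":-0.54,"turn":0},
    {"grip":-1,"tx":0.143,"ty":1,"tz":-0.54,"turn":0},
    {"grip":-1,"tx":0.143,"ty":1,"tz":-0.54,"turn":0}
  ]
}}

```text
clock: 2.85
position: [0.5396, 0.2337, 0.0821]
ee_rot: [-3.122, -0.344, 0.002]
force: [-0.0, 0.3, 0.9]
width: 1.001
```

```bash
python3 - <<'E'
from h import *
crop("side","s1",170,170,430,330,3)
E
```

```text
(no output)
```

View pics/s1.png

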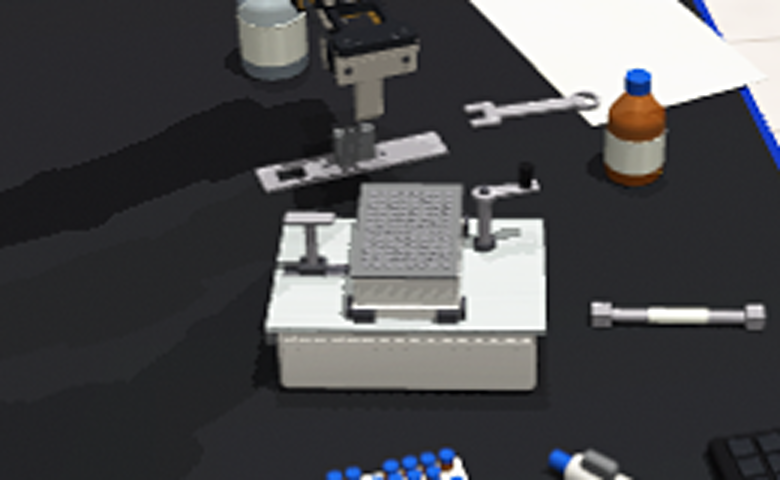

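Request:
{"name": "drive_tool", "arguments": {
  "increments": [
    {"grip":-1,"tx":0,"ty":0.01,"tz":-0.06,"turn":0},
    {"grip":-1,"tx":0,"ty":0.01,"tz":-0.12,"turn":0},
    {"grip":-1,"tx":0,"ty":0.01,"tz":-0.16,"turn":0},
    {"grip":-1,"tx":0,"ty":0.01,"tz":-0.18,"turn":0},
    {"grip":-1,"tx":0,"ty":0.01,"tz":-0.18,"turn":0},
    {"grip":1,"tx":0,"ty":0.01,"tz":-0.18,"turn":0},
    {"grip":1,"tx":0,"ty":0.01,"tz":-0.18,"turn":0},
    {"grip":1,"tx":0,"ty":0.01,"tz":-0.18,"turn":0},
    {"grip":1,"tx":0,"ty":0.01,"tz":-0.18,"turn":0},
    {"grip":1,"tx":0,"ty":0.01,"tz":-0.18,"turn":0},
    {"grip":1,"tx":0,"ty":0.01,"tz":-0.18,"turn":0},
    {"grip":1,"tx":0,"ty":0.01,"tz":-0.18,"turn":0},
    {"grip":1,"tx":0,"ty":0.01,"tz":-0.18,"turn":0}
  ],
  "newtons": 15
}}

```text
clock: 4.2
position: [0.5401, 0.2385, 0.011]
ee_rot: [-3.121, -0.345, -0.001]
force: [1.0, -0.1, 0.6]
width: 0.358
```

Request:
{"name": "drive_tool", "arguments": {
  "increments": [
    {"grip":1,"tx":0,"ty":0,"tz":0,"turn":0},
    {"grip":1,"tx":0,"ty":0,"tz":0,"turn":0},
    {"grip":1,"tx":0,"ty":0,"tz":0,"turn":0},
    {"grip":1,"tx":0,"ty":0,"tz":0,"turn":0},
    {"grip":1,"tx":0,"ty":0,"tz":0,"turn":0},
    {"grip":1,"tx":0,"ty":0,"tz":0,"turn":0}
  ]
}}

```text
clock: 4.8
position: [0.5401, 0.2383, 0.011]
ee_rot: [-3.122, -0.344, -0.0]
force: [-0.1, -0.8, 0.0]
width: 0.156
```

Request:
{"name": "drive_tool", "arguments": {
  "increments": [
    {"grip":1,"tx":0,"ty":0,"tz":0.05,"turn":0},
    {"grip":1,"tx":0,"ty":0,"tz":0.15,"turn":0},
    {"grip":1,"tx":0,"ty":0,"tz":0.25,"turn":0},
    {"grip":1,"tx":0,"ty":0,"tz":0.35,"turn":-0.06},
    {"grip":1,"tx":-0.03,"ty":-0.05,"tz":0.45,"turn":-0.12},
    {"grip":1,"tx":-0.08,"ty":-0.15,"tz":0.48,"turn":-0.2},
    {"grip":1,"tx":-0.12,"ty":-0.25,"tz":0.48,"turn":-0.26},
    {"grip":1,"tx":-0.16,"ty":-0.35,"tz":0.48,"turn":-0.32},
    {"grip":1,"tx":-0.2,"ty":-0.45,"tz":0.48,"turn":-0.368},
    {"grip":1,"tx":-0.217,"ty":-0.51,"tz":0.48,"turn":-0.368},
    {"grip":1,"tx":-0.217,"ty":-0.538,"tz":0.48,"turn":-0.368},
    {"grip":1,"tx":-0.217,"ty":-0.538,"tz":0.4,"turn":-0.368},
    {"grip":1,"tx":-0.217,"ty":-0.538,"tz":0.35,"turn":-0.368},
    {"grip":1,"tx":-0.217,"ty":-0.538,"tz":0.34,"turn":-0.368},
    {"grip":1,"tx":-0.217,"ty":-0.538,"tz":0.34,"turn":-0.368},
    {"grip":1,"tx":-0.217,"ty":-0.538,"tz":0.34,"turn":-0.368}
  ]
}}

```text
clock: 6.4
position: [0.4541, 0.0238, 0.1478]
ee_rot: [-3.13, 0.258, -0.003]
force: [0.3, -0.4, -2.0]
width: 0.15
```

```bash
python3 - <<'E'
from h import *
crop("side","s2",200,150,400,310,4); print(observe()['force'],observe()['ft_torque'],observe()['joints'].round(2))
E
```

```text
[-0.1319815  -0.39350538 -0.39141746] [0.03111115 0.02412873 0.00856014] [ 0.04  0.27 -0.25  2.06  0.09  0.82 -2.  ]
```

View pics/s2.png

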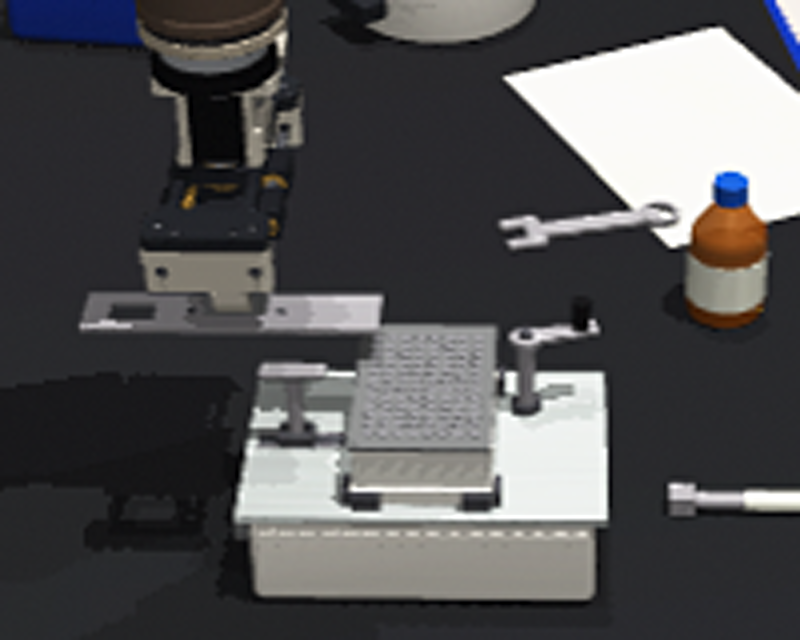

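Request:
{"name": "drive_tool", "arguments": {
  "increments": [
    {"grip":1,"tx":0,"ty":0,"tz":-0.03,"turn":0},
    {"grip":1,"tx":0,"ty":0,"tz":-0.045,"turn":0},
    {"grip":1,"tx":0,"ty":0,"tz":-0.052,"turn":0},
    {"grip":1,"tx":0,"ty":0,"tz":-0.06,"turn":0},
    {"grip":1,"tx":0,"ty":0,"tz":-0.067,"turn":0},
    {"grip":1,"tx":0,"ty":0,"tz":-0.075,"turn":0},
    {"grip":1,"tx":0,"ty":0,"tz":-0.075,"turn":0}
  ],
  "newtons": 10
}}

```text
clock: 7.15
position: [0.4541, 0.0237, 0.1176]
ee_rot: [-3.13, 0.258, -0.003]
force: [0.4, 0.5, -1.8]
width: 0.148
```

Request:
{"name": "drive_tool", "arguments": {
  "increments": [
    {"grip":1,"tx":0,"ty":0,"tz":-0.01,"turn":0},
    {"grip":1,"tx":0,"ty":0,"tz":-0.02,"turn":0},
    {"grip":1,"tx":0,"ty":0,"tz":-0.03,"turn":0},
    {"grip":1,"tx":0,"ty":0,"tz":-0.04,"turn":0},
    {"grip":1,"tx":0,"ty":0,"tz":-0.05,"turn":0},
    {"grip":1,"tx":0,"ty":0,"tz":-0.06,"turn":0},
    {"grip":1,"tx":0,"ty":0,"tz":-0.07,"turn":0},
    {"grip":1,"tx":0,"ty":0,"tz":-0.074,"turn":0},
    {"grip":1,"tx":0,"ty":0,"tz":-0.074,"turn":0}
  ]
}}

```text
clock: 8.05
position: [0.4543, 0.0237, 0.0878]
ee_rot: [-3.13, 0.259, -0.003]
force: [0.4, -0.3, -2.2]
width: 0.151
```

```bash
python3 - <<'E'
from h import *
crop("side","s3",200,170,400,310,4); o=observe();print(o['force'],o['ft_torque'],o['position'])
E
```

```text
[ 0.07104977  0.50682235 -1.95128412] [0.03843082 0.02118104 0.04251214] [0.45409447 0.02359887 0.08789634]
```

View pics/s3.png

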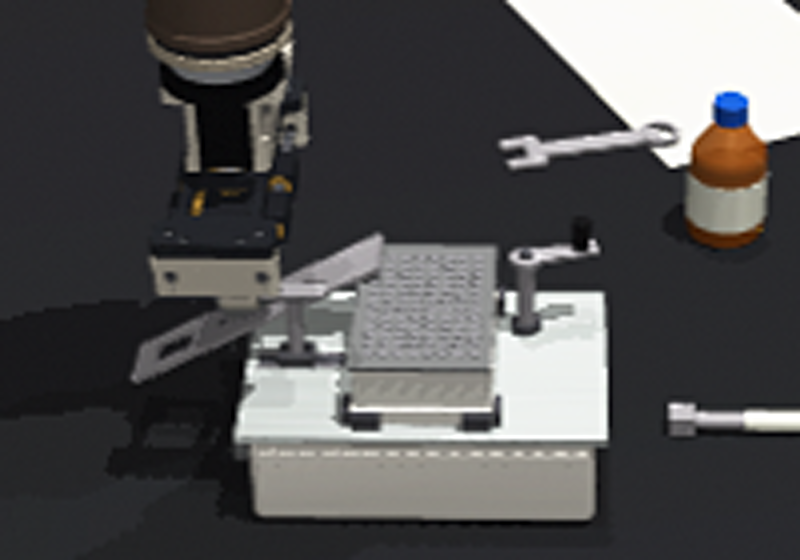

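```bash
cat >> h.py <<'E'
S=np.array([.5641,-.0357,0]);Rz=R.from_euler('z',-9.4,degrees=True).as_matrix()
def vplane(n,uv,ys):  # intersect with plane shaker y=ys -> shaker coords mm
    e,v=ray(n,uv); e=(e-S)@Rz; v=v@Rz; return ((e+v*((ys-e[1])/v[:,1])[:,None])*1e3).round(1)
def sh(p): return ((np.array(p)-S)@Rz*1e3).round(1)
def w(xs,ys,zs): return (S+Rz@(np.array([xs,ys,zs])/1e3)).round(4)
E
python3 - <<'E'
from h import *
px=lambda c:np.array(c)/4+[200,170]
a=vplane("side",px([[133,381],[383,252]]),.021);b=vplane("side",px([[147,342],[378,235]]),.059)
for k in(a,b): d=k[1]-k[0]; print(k,np.hypot(d[0],d[2]),np.degrees(np.arctan2(d[2],d[0])))
p=observe()['position'];print(sh(p))
E
```

```text
[[-188.2   21.    35.4]
 [ -22.5   21.   138.9]] 195.36821645293278 31.9898398902745
[[-184.4   59.    38.3]
 [ -28.7   59.   125.5]] 178.45540059073585 29.25106738555579
[-118.2   40.5   87.9]
```

```bash
python3 - <<'E'
from h import *
p=observe()['position']
for q in [(-52.6,0,200),(-52.6,0,163),(-32.6,0,163)]: print(w(*q),((w(*q)-p)/.4).round(3))
print(R.from_rotvec(observe()['ee_rot']).as_matrix()[:,0])
E
```

```text
[ 0.5122 -0.0271  0.2   ] [ 0.145 -0.127  0.28 ]
[ 0.5122 -0.0271  0.163 ] [ 0.145 -0.127  0.188]
[ 0.5319 -0.0304  0.163 ] [ 0.195 -0.135  0.188]
[ 0.98642587 -0.1642002   0.00151395]
```

Request:
{"name": "drive_tool", "arguments": {
  "increments": [
    {"grip":1,"tx":0,"ty":0,"tz":0.05,"turn":0},
    {"grip":1,"tx":0,"ty":0,"tz":0.14,"turn":0},
    {"grip":1,"tx":0,"ty":0,"tz":0.24,"turn":0},
    {"grip":1,"tx":0,"ty":0,"tz":0.34,"turn":0},
    {"grip":1,"tx":0.03,"ty":-0.03,"tz":0.36,"turn":0},
    {"grip":1,"tx":0.08,"ty":-0.08,"tz":0.36,"turn":0},
    {"grip":1,"tx":0.12,"ty":-0.12,"tz":0.36,"turn":0},
    {"grip":1,"tx":0.145,"ty":-0.127,"tz":0.32,"turn":0},
    {"grip":1,"tx":0.145,"ty":-0.127,"tz":0.28,"turn":0},
    {"grip":1,"tx":0.145,"ty":-0.127,"tz":0.28,"turn":0},
    {"grip":1,"tx":0.145,"ty":-0.127,"tz":0.28,"turn":0}
  ],
  "newtons": 30
}}

```text
clock: 9.2
position: [0.5117, -0.0271, 0.2]
ee_rot: [-3.13, 0.258, -0.001]
force: [-0.3, 0.5, -1.7]
width: 0.152
```

```bash
python3 - <<'E'
from h import *
a=get_image("side")[170:300,210:370,::-1];b=get_image("top")[190:320,285:400,::-1]
f=lambda i:cv2.resize(i,None,fx=3.0,fy=3.0,interpolation=2)
cv2.imwrite("pics/s4.png",cv2.hconcat([cv2.resize(a[:, :150],None,fx=3,fy=3,interpolation=2),f(b)])); print(sh(observe()['position']))
E
```

```text
[-5.250e+01  1.000e-01  2.008e+02]
```

View pics/s4.png

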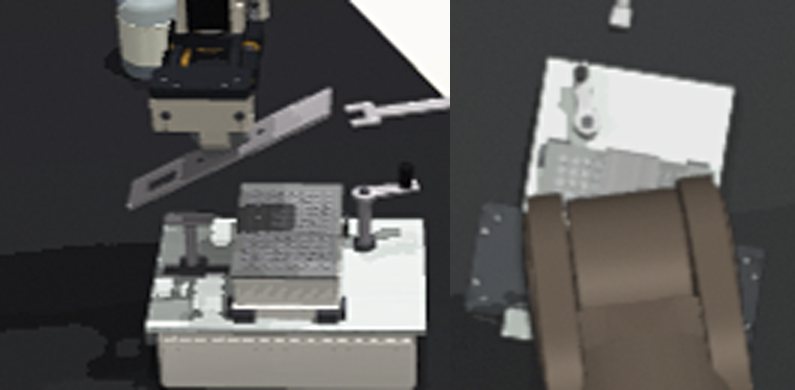

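```bash
python3 - <<'E'
from h import *
px=lambda c:np.array(c)/3+[210,170]
a=vplane("side",px([[131,208],[332,102]]),-.019);d=a[1]-a[0];print(a,np.hypot(d[0],d[2]),np.degrees(np.arctan2(d[2],d[0])))
print("head",vplane("side",np.array([[285,222],[335,222]])/3+170,-.007))
t=np.radians(30);print("pred corner",-52.5-96*np.cos(t)+29.8*np.sin(t),219.6-96*np.sin(t)-29.8*np.cos(t))
E
```

```text
[[-121.4  -19.   147.1]
 [  41.5  -19.   249.1]] 192.19888137031393 32.0527820883305
head [[-96.7  -7.  124.8]
 [-55.7  -7.  125.3]]
pred corner -120.7384387633061 145.79244296722374
```

```bash
python3 - <<'E'
from h import *
print("pivot side",vplane("side",np.array([[483,190]])/3+170,.036))
print("platform near-left/right corner side",vplane("side",np.array([[267,331],[546,331]])/3+170,-.075))
print("mat near-left/right",vplane("side",np.array([[350,277],[460,277]])/3+170,-.0639))
print("top: mat corners", [sh(k) for k in plane("top",np.array([[295+(440-330)/5,205+160/5],[295+(717-330)/5,205+205/5],[295+(687-330)/5,205+388/5],[295+(410-330)/5,205+347/5]]),.116)])
im=cv2.imread("pics/top0.png")
for v in range(280,308): print(v,im[v,329:345].mean(1).astype(int) if False else im[v,328:346,1])
E
```

```text
pivot side [[ 64.3  36.  128.4]]
platform near-left/right corner side [[-107.7  -75.    65.6]
 [ 116.5  -75.    69.1]]
mat near-left/right [[-39.5 -63.9 112.9]
 [ 47.8 -63.9 114.2]]
top: mat corners [array([ 41.3,  64.1, 116. ]), array([ 42. , -65.6, 116. ]), array([-43.5, -65.5, 116. ]), array([-46.2,  63.3, 116. ])]
280 [197 188 179 179 180 180 174 167 170 172 172 173 178 182 181 181 180 182]
281 [233 224 198 195 194 185 153 116  94  96 105 125 158 174 181 182 180 183]
282 [234 234 233 234 234 222 165 127  90  84  87 115 156 178 189 180 180 181]
283 [233 234 234 234 235 229 197 157 115 111 117 157 214 227 225 199 195 196]
284 [233 233 233 234 234 229 198 141 112 108 118 169 224 230 233 233 233 234]
285 [233 233 233 234 231 220 186 150 131 130 141 169 213 225 228 230 233 234]
286 [233 233 233 233 221 173 184 218 218 219 210 201 219 227 227 226 228 230]
287 [233 234 233 234 220 169 192 218 217 216 217 218 222 228 227 227 228 229]
288 [233 233 234 235 224 172 182 217 215 214 216 213 212 227 227 227 229 233]
289 [233 233 234 234 206 140 183 217 214 214 216 210 208 227 227 226 230 234]

[... 703 characters left out ...]
99 [224 189 174 144 168 220 216 214 215 217 223 228 228 227 230 233 233 233]
300 [224 189 171 146 173 217 216 214 215 215 219 229 228 227 230 233 233 233]
301 [225 188 174 157 183 220 217 215 215 211 214 229 228 228 230 233 233 233]
302 [222 189 174 156 180 213 210 206 210 211 216 232 234 233 233 233 234 234]
303 [195 185 176 145 115 109 108 131 168 205 222 233 234 233 233 233 233 233]
304 [194 190 186 177 159 151 149 165 190 225 233 233 233 234 233 233 233 233]
305 [195 190 181 180 184 213 236 237 236 235 235 234 234 233 234 233 233 233]
306 [ 77  83 104 133 163 213 236 236 234 235 235 236 236 235 235 234 234 233]
307 [ 35  37  46  55  64  81  93 100 132 176 210 234 235 234 233 234 235 236]
```

Request:
{"name": "drive_tool", "arguments": {
  "increments": [
    {"grip":1,"tx":0,"ty":0,"tz":-0.02,"turn":0},
    {"grip":1,"tx":0,"ty":0,"tz":-0.04,"turn":0},
    {"grip":1,"tx":0,"ty":0,"tz":-0.05,"turn":0},
    {"grip":1,"tx":0,"ty":0,"tz":-0.06,"turn":0},
    {"grip":1,"tx":0,"ty":0,"tz":-0.068,"turn":0},
    {"grip":1,"tx":0,"ty":0,"tz":-0.076,"turn":0},
    {"grip":1,"tx":0,"ty":0,"tz":-0.084,"turn":0},
    {"grip":1,"tx":0,"ty":0,"tz":-0.092,"turn":0},
    {"grip":1,"tx":0,"ty":0,"tz":-0.092,"turn":0}
  ]
}}

```text
clock: 10.2
position: [0.5121, -0.027, 0.1635]
ee_rot: [-3.13, 0.258, -0.003]
force: [-0.1, 0.2, -1.8]
width: 0.153
```

```bash
python3 - <<'E'
from h import *
a=crop("side","s5",235,190,335,290,6); print(sh(observe()['position']),observe()['force'])
E
```

```text
[-5.260e+01  1.000e-01  1.638e+02] [ 0.21723803 -0.83723541 -1.15807259]
```

View pics/s5.png

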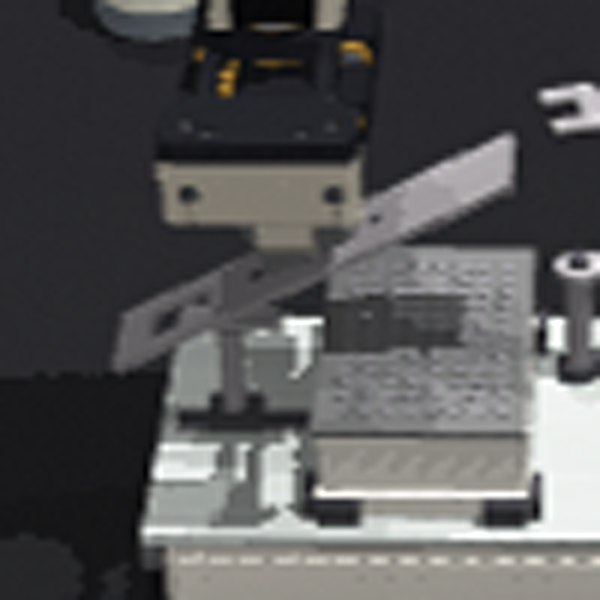

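Request:
{"name": "drive_tool", "arguments": {
  "increments": [
    {"grip":1,"tx":0.01,"ty":-0.0017,"tz":0,"turn":0},
    {"grip":1,"tx":0.02,"ty":-0.0033,"tz":0,"turn":0},
    {"grip":1,"tx":0.03,"ty":-0.005,"tz":0,"turn":0},
    {"grip":1,"tx":0.037,"ty":-0.006,"tz":0,"turn":0},
    {"grip":1,"tx":0.037,"ty":-0.006,"tz":0,"turn":0}
  ]
}}

```text
clock: 10.75
position: [0.5276, -0.0295, 0.1637]
ee_rot: [-3.129, 0.258, -0.004]
force: [-0.5, -0.5, -1.9]
width: 0.152
```

Request:
{"name": "drive_tool", "arguments": {
  "increments": [
    {"grip":1,"tx":0.005,"ty":-0.001,"tz":0,"turn":0},
    {"grip":1,"tx":0.008,"ty":-0.0013,"tz":0,"turn":0},
    {"grip":1,"tx":0.008,"ty":-0.0013,"tz":0,"turn":0}
  ]
}}

```text
clock: 11.05
position: [0.5309, -0.03, 0.1637]
ee_rot: [-3.129, 0.258, -0.004]
force: [-0.1, -0.1, -2.1]
width: 0.152
```

Request:
{"name": "drive_tool", "arguments": {
  "increments": [
    {"grip":1,"tx":0.005,"ty":-0.001,"tz":0,"turn":0},
    {"grip":1,"tx":0.007,"ty":-0.0012,"tz":0,"turn":0},
    {"grip":1,"tx":0.007,"ty":-0.0012,"tz":0,"turn":0}
  ]
}}

```text
clock: 11.35
position: [0.5339, -0.0305, 0.1638]
ee_rot: [-3.129, 0.258, -0.004]
force: [-0.2, 0.2, -1.4]
width: 0.151
```

Request:
{"name": "drive_tool", "arguments": {
  "increments": [
    {"grip":1,"tx":0.005,"ty":-0.001,"tz":0,"turn":0},
    {"grip":1,"tx":0.005,"ty":-0.001,"tz":0,"turn":0}
  ]
}}

```text
clock: 11.55
position: [0.5361, -0.031, 0.1638]
ee_rot: [-3.129, 0.259, -0.005]
force: [-0.3, 0.2, -2.1]
width: 0.145
```

Request:
{"name": "drive_tool", "arguments": {
  "increments": [
    {"grip":1,"tx":0.005,"ty":-0.001,"tz":0,"turn":0},
    {"grip":1,"tx":0.005,"ty":-0.001,"tz":0,"turn":0}
  ]
}}

```text
clock: 11.75
position: [0.5381, -0.0314, 0.1637]
ee_rot: [-3.129, 0.259, -0.004]
force: [0.3, -0.6, -2.2]
width: 0.153
```

Request:
{"name": "drive_tool", "arguments": {
  "increments": [
    {"grip":1,"tx":0.005,"ty":-0.001,"tz":0,"turn":0},
    {"grip":1,"tx":0.005,"ty":-0.001,"tz":0,"turn":0}
  ]
}}

```text
clock: 11.95
position: [0.5391, -0.0316, 0.1633]
ee_rot: [-3.129, 0.259, -0.0]
force: [-4.2, 1.2, -1.2]
width: 0.151
```

```bash
python3 - <<'E'
from h import *
a=crop("side","s6",235,180,345,290,6); print(sh(observe()['position']),observe()['force'],observe()['ft_torque'])
E
```

```text
[-25.4  -0.  163.3] [-4.22370082  1.17924159 -1.28240018] [ 0.40699749  1.42656274 -0.07244241]
```

View pics/s6.png

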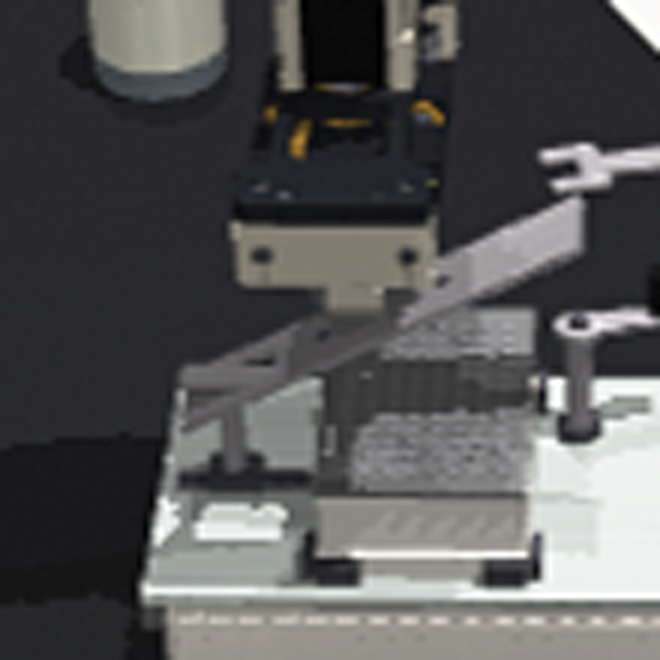

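Request:
{"name": "drive_tool", "arguments": {
  "increments": [
    {"grip":1,"tx":0,"ty":0,"tz":0,"turn":0},
    {"grip":1,"tx":0,"ty":0,"tz":0,"turn":0},
    {"grip":1,"tx":0.004,"ty":-0.0007,"tz":-0.0035,"turn":0},
    {"grip":1,"tx":0.0083,"ty":-0.0014,"tz":-0.0073,"turn":0},
    {"grip":1,"tx":0.0123,"ty":-0.002,"tz":-0.011,"turn":0},
    {"grip":1,"tx":0.0163,"ty":-0.0027,"tz":-0.015,"turn":0},
    {"grip":1,"tx":0.0163,"ty":-0.0027,"tz":-0.015,"turn":0}
  ],
  "newtons": 8
}}

```text
clock: 12.7
position: [0.5459, -0.0328, 0.157]
ee_rot: [-3.129, 0.259, -0.0]
force: [-0.8, 0.7, -2.0]
width: 0.154
```

Request:
{"name": "drive_tool", "arguments": {
  "increments": [
    {"grip":1,"tx":0.005,"ty":-0.0008,"tz":-0.005,"turn":0},
    {"grip":1,"tx":0.01,"ty":-0.0016,"tz":-0.0105,"turn":0},
    {"grip":1,"tx":0.0145,"ty":-0.0024,"tz":-0.0163,"turn":0},
    {"grip":1,"tx":0.019,"ty":-0.0031,"tz":-0.0222,"turn":0},
    {"grip":1,"tx":0.019,"ty":-0.0031,"tz":-0.0222,"turn":0}
  ]
}}

```text
clock: 13.2
position: [0.5536, -0.0341, 0.1477]
ee_rot: [-3.129, 0.259, 0.0]
force: [-1.4, 0.2, -3.4]
width: 0.151
```

```bash
python3 - <<'E'
from h import *
a=crop("side","s7",235,180,345,290,6); print(sh(observe()['position']),observe()['force'],observe()['ft_torque'])
E
```

```text
[-10.7  -0.  147.8] [-1.84124824 -0.24984826 -3.4802966 ] [ 0.10310534  0.3789551  -0.00881212]
```

View pics/s7.png

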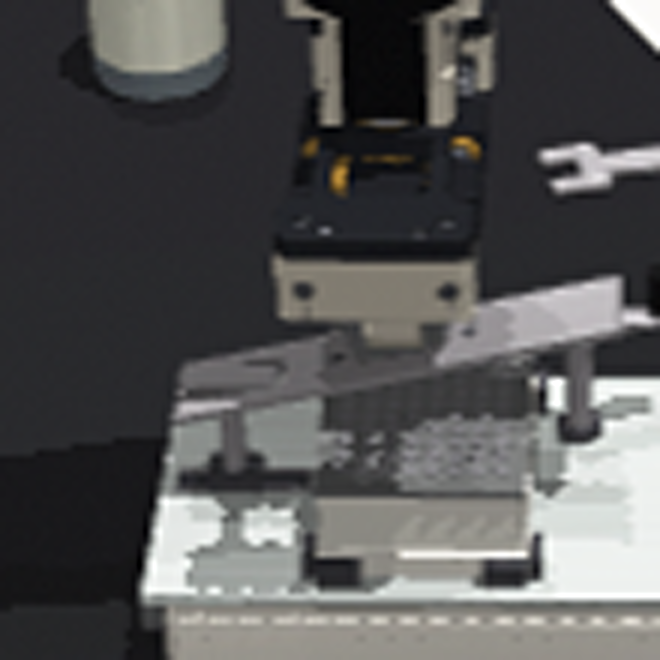

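Request:
{"name": "drive_tool", "arguments": {
  "increments": [
    {"grip":1,"tx":0,"ty":0,"tz":-0.004,"turn":0},
    {"grip":1,"tx":0.0037,"ty":-0.0006,"tz":-0.0095,"turn":0},
    {"grip":1,"tx":0.0074,"ty":-0.0012,"tz":-0.0155,"turn":0},
    {"grip":1,"tx":0.011,"ty":-0.0018,"tz":-0.022,"turn":0},
    {"grip":1,"tx":0.0148,"ty":-0.0025,"tz":-0.028,"turn":0},
    {"grip":1,"tx":0.0148,"ty":-0.0025,"tz":-0.028,"turn":0}
  ]
}}

```text
clock: 13.85
position: [0.5595, -0.035, 0.1362]
ee_rot: [-3.129, 0.259, 0.0]
force: [-0.7, 0.3, -2.0]
width: 0.155
```

Request:
{"name": "drive_tool", "arguments": {
  "increments": [
    {"grip":1,"tx":0.003,"ty":-0.0005,"tz":-0.006,"turn":0},
    {"grip":1,"tx":0.0062,"ty":-0.001,"tz":-0.012,"turn":0},
    {"grip":1,"tx":0.008,"ty":-0.0013,"tz":-0.016,"turn":0},
    {"grip":1,"tx":0.008,"ty":-0.0013,"tz":-0.016,"turn":0}
  ]
}}

```text
clock: 14.25
position: [0.5625, -0.0356, 0.1294]
ee_rot: [-3.129, 0.259, 0.001]
force: [-1.9, -0.5, -1.8]
width: 0.147
```

Request:
{"name": "drive_tool", "arguments": {
  "increments": [
    {"grip":1,"tx":0.001,"ty":0,"tz":-0.003,"turn":0},
    {"grip":1,"tx":0.001,"ty":0,"tz":-0.006,"turn":0},
    {"grip":1,"tx":0.001,"ty":0,"tz":-0.008,"turn":0},
    {"grip":1,"tx":0.001,"ty":0,"tz":-0.008,"turn":0}
  ]
}}

```text
clock: 14.65
position: [0.5633, -0.0356, 0.1269]
ee_rot: [-3.129, 0.259, -0.0]
force: [-3.2, 0.1, 4.2]
width: 0.151
```

```bash
python3 - <<'E'
from h import *
a=crop("side","s8",235,180,345,290,6); print(sh(observe()['position']),observe()['force'],observe()['ft_torque'])
E
```

```text
[ -0.8   0.  126.9] [-4.2311752   0.85566264  6.48885298] [-0.00545703  0.84114336  0.01473931]
```

View pics/s8.png

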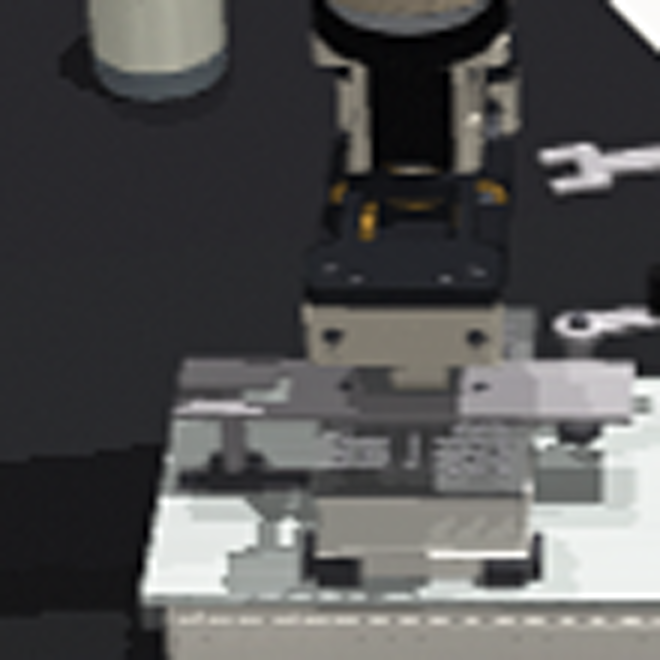

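Request:
{"name": "drive_tool", "arguments": {
  "increments": [
    {"grip":1,"tx":-0.002,"ty":0.0003,"tz":0.001,"turn":0},
    {"grip":1,"tx":-0.002,"ty":0.0003,"tz":0.001,"turn":0},
    {"grip":0,"tx":-0.002,"ty":0.0003,"tz":0.001,"turn":0},
    {"grip":0,"tx":-0.002,"ty":0.0003,"tz":0.001,"turn":0},
    {"grip":0,"tx":-0.002,"ty":0.0003,"tz":0.001,"turn":0},
    {"grip":0,"tx":-0.002,"ty":0.0003,"tz":0.001,"turn":0},
    {"grip":0,"tx":-0.002,"ty":0.0003,"tz":0.001,"turn":0},
    {"grip":0,"tx":-0.002,"ty":0.0003,"tz":0.001,"turn":0},
    {"grip":0,"tx":-0.002,"ty":0.0003,"tz":0.001,"turn":0}
  ]
}}

```text
clock: 15.6
position: [0.5626, -0.0355, 0.1272]
ee_rot: [-3.129, 0.259, -0.0]
force: [-0.2, -0.3, 0.4]
width: 0.503
```

Request:
{"name": "drive_tool", "arguments": {
  "increments": [
    {"grip":0,"tx":0,"ty":0,"tz":0.03,"turn":0},
    {"grip":0,"tx":0,"ty":0,"tz":0.1,"turn":0},
    {"grip":0,"tx":0,"ty":0,"tz":0.2,"turn":0},
    {"grip":0,"tx":0,"ty":0,"tz":0.25,"turn":0},
    {"grip":1,"tx":0.05,"ty":0.04,"tz":0.25,"turn":0},
    {"grip":1,"tx":0.12,"ty":0.1,"tz":0.25,"turn":0},
    {"grip":1,"tx":0.2,"ty":0.17,"tz":0.25,"turn":0},
    {"grip":1,"tx":0.27,"ty":0.184,"tz":0.25,"turn":0},
    {"grip":1,"tx":0.27,"ty":0.184,"tz":0.25,"turn":0},
    {"grip":1,"tx":0.27,"ty":0.184,"tz":0.25,"turn":0},
    {"grip":1,"tx":0.27,"ty":0.184,"tz":0.25,"turn":0},
    {"grip":1,"tx":0.27,"ty":0.184,"tz":0.25,"turn":0}
  ],
  "newtons": 20
}}

```text
clock: 16.8
position: [0.6698, 0.0374, 0.2278]
ee_rot: [-3.13, 0.26, -0.001]
force: [-0.7, -1.1, 0.1]
width: 0.004
```

```bash
python3 - <<'E'
from h import *
a=get_image("side")[170:290,225:355,::-1]
b=get_image("top")[190:320,285:400,::-1]
cv2.imwrite("pics/s9.png",cv2.hconcat([cv2.resize(a,(390,360),interpolation=2),cv2.resize(b,(318,360),interpolation=2)])); print(sh(observe()['position']),observe()['width'])
# knob (dark blob) in side image
g=get_image("side").max(2)[205:245,330:365]; m=(g<45).astype(np.uint8); print(m.sum())
for r in g[::2]: print(''.join('#' if v<45 else '.' for v in r))
E
```

```text
[ 92.6  89.6 227.8] 0.008425557251485413
665
...................................
#.......................########...
.........################.#..#..##.
.......######......#..#.#.###.#####
#############.##.#.##.###..##.###.#
.##.###...#..#.....#.#...##..##.###
...#.#.#####....#.##...##...##.#.#.
.#####.##.###...#..###..#.##.##...#
#.##.###.#..###.#.#.#.###..#..#..#.
#.#.##.#.#....#.....#...#......##..
...#..##############...#.#.#..##.##
....#..#.#..#######....#.##..#.....
..#...############.##..#..#....#..#
.....#.......####...##.#...##..##..
....................###############
...........###########.....#.....##
.....######.#.###.#.#..#.##.#.#..#.
......#######################.#....
...........##################.#.#.#
......................###########.#
```

Request:
{"name": "drive_tool", "arguments": {
  "increments": [
    {"grip":1,"tx":0,"ty":0,"tz":-0.08,"turn":0},
    {"grip":1,"tx":0,"ty":0,"tz":-0.16,"turn":0},
    {"grip":1,"tx":0,"ty":0,"tz":-0.21,"turn":0},
    {"grip":1,"tx":0,"ty":0,"tz":-0.233,"turn":0},
    {"grip":1,"tx":0,"ty":0,"tz":-0.233,"turn":0},
    {"grip":1,"tx":0,"ty":0,"tz":-0.233,"turn":0}
  ]
}}

```text
clock: 17.55
position: [0.6708, 0.0378, 0.1357]
ee_rot: [-3.129, 0.26, -0.003]
force: [-0.2, -0.6, -0.0]
width: 0.01
```

Request:
{"name": "drive_tool", "arguments": {
  "increments": [
    {"grip":1,"tx":0,"ty":-0.012,"tz":0,"turn":0},
    {"grip":1,"tx":0,"ty":-0.024,"tz":0,"turn":0},
    {"grip":1,"tx":0,"ty":-0.036,"tz":0,"turn":0},
    {"grip":1,"tx":0,"ty":-0.048,"tz":0,"turn":0},
    {"grip":1,"tx":0,"ty":-0.055,"tz":0,"turn":0}
  ]
}}

```text
clock: 18.05
position: [0.6708, 0.0147, 0.1358]
ee_rot: [-3.129, 0.261, -0.003]
force: [-0.5, 0.4, 0.2]
width: 0.008
```

Request:
{"name": "drive_tool", "arguments": {
  "increments": [
    {"grip":1,"tx":-0.004,"ty":-0.006,"tz":0,"turn":0},
    {"grip":1,"tx":-0.008,"ty":-0.012,"tz":0,"turn":0},
    {"grip":1,"tx":-0.01,"ty":-0.018,"tz":0,"turn":0},
    {"grip":1,"tx":-0.012,"ty":-0.024,"tz":0,"turn":0}
  ]
}}

```text
clock: 18.45
position: [0.6667, 0.0054, 0.1364]
ee_rot: [-3.129, 0.26, -0.006]
force: [3.3, 2.2, 2.7]
width: 0.002
```

Request:
{"name": "drive_tool", "arguments": {
  "increments": [
    {"grip":1,"tx":-0.001,"ty":-0.006,"tz":0,"turn":0},
    {"grip":1,"tx":-0.002,"ty":-0.012,"tz":0,"turn":0},
    {"grip":1,"tx":-0.003,"ty":-0.018,"tz":0,"turn":0},
    {"grip":1,"tx":-0.004,"ty":-0.024,"tz":0,"turn":0}
  ]
}}

```text
clock: 18.85
position: [0.6649, -0.0045, 0.1363]
ee_rot: [-3.129, 0.26, -0.005]
force: [1.7, 1.7, 3.7]
width: 0.006
```

```bash
python3 - <<'E'
from h import *
print(sh(observe()['position']),observe()['force'])
E
```

```text
[ 94.3  47.3 136.3] [1.66721347 1.71521049 3.72312928]
```

Request:
{"name": "drive_tool", "arguments": {
  "increments": [
    {"grip":1,"tx":-0.001,"ty":-0.006,"tz":0,"turn":0},
    {"grip":1,"tx":-0.002,"ty":-0.012,"tz":0,"turn":0},
    {"grip":1,"tx":-0.003,"ty":-0.018,"tz":0,"turn":0},
    {"grip":1,"tx":-0.004,"ty":-0.024,"tz":0,"turn":0}
  ]
}}

```text
clock: 19.25
position: [0.6624, -0.0138, 0.136]
ee_rot: [-3.129, 0.26, -0.002]
force: [-1.5, 2.6, 2.9]
width: 0.003
```

```bash
python3 - <<'E'
from h import *
print(sh(observe()['position']),observe()['force'])
a=get_image("side")[190:280,255:375,::-1]
cv2.imwrite("pics/s10.png",cv2.resize(a,None,fx=6,fy=6,interpolation=2))
E
```

```text
[ 93.4  37.7 136. ] [-1.47450667  2.56109028  2.90295982]
```

View pics/s10.png

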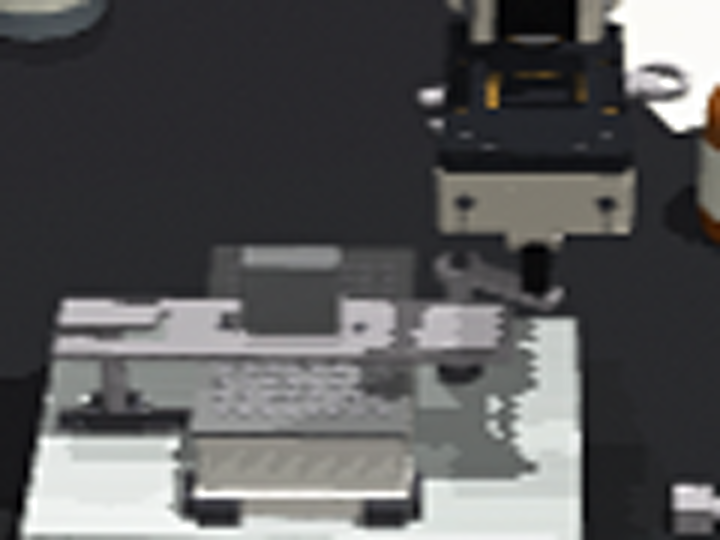

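```bash
python3 - <<'E'
from h import *
print(sh(plane("side",[[344.2,234.7],[331.7,233.8]],.1375)))
E
```

```text
[[ 97.1  17.7 137.5]
 [ 66.3  21.1 137.5]]
```

Request:
{"name": "drive_tool", "arguments": {
  "increments": [
    {"grip":1,"tx":-0.005,"ty":-0.005,"tz":0,"turn":0},
    {"grip":1,"tx":-0.01,"ty":-0.01,"tz":0,"turn":0},
    {"grip":1,"tx":-0.015,"ty":-0.015,"tz":0,"turn":0},
    {"grip":1,"tx":-0.015,"ty":-0.015,"tz":0,"turn":0}
  ]
}}

```text
clock: 19.7
position: [0.6561, -0.0209, 0.136]
ee_rot: [-3.129, 0.262, -0.002]
force: [0.2, 1.9, 1.5]
width: 0.008
```

Request:
{"name": "drive_tool", "arguments": {
  "increments": [
    {"grip":1,"tx":0.002,"ty":0.012,"tz":0,"turn":0},
    {"grip":1,"tx":0.025,"ty":0.008,"tz":0,"turn":0},
    {"grip":1,"tx":0.056,"ty":0.002,"tz":0,"turn":0},
    {"grip":1,"tx":0.056,"ty":0.001,"tz":0,"turn":0},
    {"grip":1,"tx":0.052,"ty":-0.025,"tz":0,"turn":0},
    {"grip":1,"tx":0.048,"ty":-0.05,"tz":0,"turn":0},
    {"grip":1,"tx":0.044,"ty":-0.073,"tz":0,"turn":0},
    {"grip":1,"tx":0.044,"ty":-0.073,"tz":0,"turn":0}
  ]
}}

```text
clock: 20.5
position: [0.6731, -0.0534, 0.136]
ee_rot: [3.13, -0.267, 0.002]
force: [0.4, -0.7, 0.1]
width: 0.001
```

```bash
python3 - <<'E'
from h import *
print(sh(observe()['position']),observe()['force'])
E
```

```text
[110.4   0.4 136. ] [ 0.43543559 -0.74472693  0.09637811]
```

Request:
{"name": "drive_tool", "arguments": {
  "increments": [
    {"grip":1,"tx":-0.012,"ty":0.002,"tz":0,"turn":0},
    {"grip":1,"tx":-0.024,"ty":0.004,"tz":0,"turn":0},
    {"grip":1,"tx":-0.036,"ty":0.006,"tz":0,"turn":0},
    {"grip":1,"tx":-0.048,"ty":0.008,"tz":0,"turn":0},
    {"grip":1,"tx":-0.059,"ty":0.0098,"tz":0,"turn":0},
    {"grip":1,"tx":-0.059,"ty":0.0098,"tz":0,"turn":0}
  ]
}}

```text
clock: 21.1
position: [0.6492, -0.0496, 0.1365]
ee_rot: [3.13, -0.266, 0.003]
force: [1.1, -2.3, 1.1]
width: 0.004
```

Request:
{"name": "drive_tool", "arguments": {
  "increments": [
    {"grip":1,"tx":-0.004,"ty":0.0007,"tz":0,"turn":0},
    {"grip":1,"tx":-0.004,"ty":0.0007,"tz":0,"turn":0}
  ]
}}

```text
clock: 21.3
position: [0.6475, -0.0497, 0.1365]
ee_rot: [3.129, -0.266, 0.003]
force: [1.6, -2.4, 0.6]
width: 0.004
```

Request:
{"name": "drive_tool", "arguments": {
  "increments": [
    {"grip":1,"tx":-0.004,"ty":0.0007,"tz":0,"turn":0},
    {"grip":1,"tx":-0.004,"ty":0.0007,"tz":0,"turn":0}
  ]
}}

```text
clock: 21.5
position: [0.6457, -0.0496, 0.1365]
ee_rot: [3.129, -0.267, 0.003]
force: [2.3, -4.4, 0.3]
width: 0.008
```

Request:
{"name": "drive_tool", "arguments": {
  "increments": [
    {"grip":1,"tx":-0.004,"ty":0.0007,"tz":0,"turn":0},
    {"grip":1,"tx":-0.004,"ty":0.0007,"tz":0,"turn":0}
  ]
}}

```text
clock: 21.7
position: [0.6439, -0.0494, 0.1364]
ee_rot: [3.129, -0.267, 0.003]
force: [1.5, -3.8, 0.6]
width: 0.003
```

```bash
python3 - <<'E'
from h import *
print(sh(observe()['position']),observe()['force'])
for ph in(1.2,.9,.6,.3,0):
    q=w(62+3+36*np.sin(ph),36-36*np.cos(ph),137.5); print(ph,proj("side",[q]).round(1),proj("top",[w(62-1.5+36*np.sin(ph),36-36*np.cos(ph),147)]).round(1))
g=get_image("side").max(2)[218:252,318:356]
print("cols 318+, rows 218+")
for i,r in enumerate(g): print(218+i,' '.join('%3d'%v for v in r))
E
```

```text
[ 80.9  -0.5 136.4] [ 1.54252715 -3.77265077  0.6057066 ]
1.2 [[344.8 233.5]] [[338.6 216.1]]
0.9 [[342.6 235.6]] [[342.3 219.1]]
0.6 [[339.4 237.3]] [[344.9 223. ]]
0.3 [[335.4 238.4]] [[346.3 227.6]]
0 [[331.  238.7]] [[346.2 232.3]]
cols 318+, rows 218+
218  45  44  45  45  44  43  44  44  44  44  44  43  44  45  45  43  45  44  43  44  44  45  44  44  43  44  44  44  43  44  43  43  44  44  42  41  42  45
219  44  45  44  42  39  44  43  44  44  43  44  43  43  44  43  44  43  43  43  44  43  44  42  44  43  44  43  43  43  43  42  43  43  43  43  44  44  44
220  45  45  45  43  42  43  43  48  53  46  43  43  44  44  43  44  44  45  44  44  44  44  44  44  43  44  43  43  43  44  43  44  44  41  42  43  44  44
221  43  45  44  43  40  43  43  59  84  70  38  43  42  42  43  44  43  44  43  44  43  43  43  44  44  45  44  42  43  43  39  80 105  60  38  44  44  44
222  44  45  45  43  42  44  43  43  44  43  43  43  39  33  36  44  44  44  44  43  44  44  45  43  43  42  39  39  41  39  42  45  53  52  43  43  42  44
223  45  45  45  40  36  43  44  44  44  44  43  69  88  61  43
[... 3760 characters left out ...]
  78  75  87 159 209 204 203 203 203 203 204 204 208 182  90  39  44  45  45
248 107 108 108 109 107 107 108  97  80  80  81  81  81  81  81  81  81  81  81  80  78  88 160 209 204 203 203 202 203 203 204 208 181  89  39  42  44  45
249  95  93 103 107  93  94  98  99  95  86  85  87  85  86  86  86  85  85  85  83  82  92 160 208 204 203 204 203 203 203 203 208 180  89  38  44  44  45
250  83  83  86  87  82  85  96 105 107  96  75  81  90  91  91  83  74  83  95  94  89 119 180 209 206 206 206 205 206 206 206 209 183  90  39  43  45  45
251  86 101 130 142 140 125 121 148 149 116  33  38  48  54  53  35  33  70 109 105 107 164 210 205 203 203 204 204 204 205 205 207 183  93  38  44  45  45
```

Request:
{"name": "drive_tool", "arguments": {
  "increments": [
    {"grip":1,"tx":-0.003,"ty":0.0005,"tz":0,"turn":0},
    {"grip":1,"tx":-0.003,"ty":0.0005,"tz":0,"turn":0}
  ]
}}

```text
clock: 21.95
position: [0.6425, -0.0491, 0.1364]
ee_rot: [3.129, -0.267, 0.002]
force: [1.6, -3.8, -0.3]
width: 0.004
```

Request:
{"name": "drive_tool", "arguments": {
  "increments": [
    {"grip":1,"tx":-0.003,"ty":0.0005,"tz":0,"turn":0},
    {"grip":1,"tx":-0.003,"ty":0.0005,"tz":0,"turn":0}
  ]
}}

```text
clock: 22.15
position: [0.6416, -0.0491, 0.1365]
ee_rot: [3.128, -0.267, 0.003]
force: [3.1, -3.8, -0.1]
width: 0.006
```

Request:
{"name": "drive_tool", "arguments": {
  "increments": [
    {"grip":1,"tx":-0.003,"ty":0.0005,"tz":0,"turn":0},
    {"grip":1,"tx":-0.003,"ty":0.0005,"tz":0,"turn":0}
  ]
}}

```text
clock: 22.35
position: [0.6414, -0.049, 0.1367]
ee_rot: [3.129, -0.267, 0.007]
force: [5.9, -4.1, -3.1]
width: 0.007
```

Request:
{"name": "drive_tool", "arguments": {
  "increments": [
    {"grip":1,"tx":-0.003,"ty":0.0005,"tz":0,"turn":0},
    {"grip":1,"tx":-0.003,"ty":0.0005,"tz":0,"turn":0}
  ]
}}

```text
clock: 22.55
position: [0.6414, -0.0491, 0.1368]
ee_rot: [3.129, -0.267, 0.011]
force: [6.7, -4.8, -3.4]
width: 0.005
```

Request:
{"name": "drive_tool", "arguments": {
  "increments": [
    {"grip":1,"tx":0.02,"ty":-0.003,"tz":0,"turn":0},
    {"grip":1,"tx":0.05,"ty":-0.008,"tz":0.01,"turn":0},
    {"grip":1,"tx":0.06,"ty":-0.01,"tz":0.1,"turn":0},
    {"grip":1,"tx":0.06,"ty":-0.01,"tz":0.22,"turn":0},
    {"grip":1,"tx":0.06,"ty":-0.01,"tz":0.34,"turn":0},
    {"grip":1,"tx":0,"ty":-0.1,"tz":0.4,"turn":0},
    {"grip":1,"tx":-0.1,"ty":-0.2,"tz":0.4,"turn":0},
    {"grip":1,"tx":-0.15,"ty":-0.32,"tz":0.4,"turn":0},
    {"grip":1,"tx":-0.2,"ty":-0.44,"tz":0.4,"turn":0},
    {"grip":1,"tx":-0.25,"ty":-0.56,"tz":0.4,"turn":0},
    {"grip":1,"tx":-0.3,"ty":-0.68,"tz":0.4,"turn":0},
    {"grip":1,"tx":-0.35,"ty":-0.8,"tz":0.4,"turn":0},
    {"grip":1,"tx":-0.4,"ty":-0.9,"tz":0.4,"turn":0},
    {"grip":1,"tx":-0.4,"ty":-0.9,"tz":0.4,"turn":0},
    {"grip":1,"tx":-0.4,"ty":-0.9,"tz":0.4,"turn":0}
  ]
}}

```text
clock: 24.05
position: [0.4802, -0.4105, 0.2962]
ee_rot: [3.129, -0.273, 0.009]
force: [0.8, -0.7, 0.1]
width: 0.003
```

```bash
python3 - <<'E'
from h import *
im=get_image("top"); cv2.imwrite("pics/end.png",im[:,:,::-1])
g=im.max(2)
print(observe()['position'],observe()['force'])
def blob(x0,y0,x1,y1,z,f):
    m=f(im[y0:y1,x0:x1].astype(int)).astype(np.uint8); n,l,s,c=cv2.connectedComponentsWithStats(m)
    return [(sh(plane("top",[c[i]+[x0,y0]],z)[0]),s[i,4]) for i in range(1,n) if s[i,4]>3]
for ph in(.4,.2,0): print(ph,proj("top",[w(60.5+36*np.sin(ph),36-36*np.cos(ph),147)]).round(1))
print("dark",blob(325,210,365,310,.147,lambda a:a.max(2)<45))
for v in range(222,312,2): print(v,' '.join('%3d'%k for k in g[v,322:360]))
E
```

```text
[ 0.48175599 -0.40821575  0.29636196] [1.18622442 0.99795859 0.0604489 ]
0.4 [[346. 226.]]
0.2 [[346.4 229.1]]
0 [[346.2 232.3]]
dark [(array([-113.6,    5.5,  147. ]), np.int32(33))]
222 233 233 233 233 233 233 233 233 233 233 233 233 233 234 233 233 233 230 228 229 231 232 232 232 233 233 233 234 234 233 233 233 233 233 233 234 233 233
224 233 233 233 233 234 234 233 233 233 233 233 234 233 234 234 233 230 221 215 218 219 217 216 216 216 216 219 220 220 224 227 229 232 233 233 234 233 233
226 234 233 233 233 234 233 229 224 222 222 224 229 233 234 234 234 229 219 216 220 219 217 215 215 215 215 218 216 212 213 215 215 219 225 229 231 233 233
228 233 233 234 233 230 221 214 187 157 166 200 221 218 212 213 221 224 215 214 217 216 217 216 217 210 214 219 217 213 214 216 217 221 228 229 228 230 233
230 233 233 234 232 224 217 191 125 113 117 159 215 219 216 213 213 211 211 212 215 219 220 192 124  84  96 153 206 214 212 217 217 222 229 230 230 233 233
232 233 234 234 219 158 176 193 159 146 151 190 222 219 216 218 218 216 215 215 216 212 176  84  67  70  69  99 160 194 196 216 219 224 
[... 5403 characters left out ...]
 214 218 226 228 228 228 233 234 233 233 233 233 233 233 233 233 233 233 233
304 224 184 179 181 185 193 191 190 186 177 159 146 123 120 141 179 207 225 223 222 227 233 233 233 233 233 233 233 233 233 233 233 233 233 233 233 233 233
306  37  37  46  55  64  77  76  84 103 133 162 193 192 189 182 185 215 237 237 236 235 235 234 234 233 233 233 234 233 234 233 233 233 233 233 233 233 233
308  41  40  40  41  41  39  41  40  40  39  38  36  37  40  46  54  71  91  92 100 135 179 210 233 233 233 233 234 235 236 236 236 235 235 234 234 233 234
310  41  42  42  40  41  41  43  42  41  43  41  41  41  41  41  42  41  39  40  41  55  71  79  92  99 105 103 102 106 109 100  98 127 170 208 235 236 235
```

```bash
python3 -c "
from cell import *
sign_off()"
```

```text
the job is handed in; nothing more can be done
```

The bar is on the plate with the stud through its eye, and the keeper is swung fully across it. I handed the job in at about 24 s on the robot's clock; no verdict was reported.

**How it went**
- **Tilt:** I pinched the bar's grip and tilted it about 30° by lowering its free end onto the edge of the mat, letting it pivot in the pads. The drive tool cannot tilt the hand itself.
- **Threading:** I lowered the land beyond the head tip and slid it under the head until the shank stopped it, at about 4 N. Then I followed an arc down with a light 8 N grip until the bar lay level. The wrist sensor read up to about 8 N.
- **Keeper:** I pushed the knob round with closed fingers until it stopped moving, at about 8 N, then backed the arm well clear.

**Last checks (top camera)**
- **Keeper:** The knob is at pixel (346, 232), which matches the fully closed position within half a pixel.
- **Bar:** It is in line with the shaker at about -9.5°. Its eye is centred about 11 mm to the keeper side of the stud, with the head over the land.
- **Level:** I judged this from the side picture and from the force when it touched down, not from an angle measurement.

**Disagreements and gaps**
- **Stud position:** The top camera put the stud at about -80 to -82 mm, the side camera at about -76 mm, and touch at about -75 mm. I worked from touch. Any of these puts the eye between about -64 and -72 mm, inside the allowed -86 to -51 mm.
- **Other objects:** I did not measure the bystanders at the end. I kept the path clear of them and felt no unexpected contact.

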